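# Line up the cook's things by height

## Task

Line up the pepper mill, the spice jar, the salt shaker and the kitchen timer in order of height on the cork coasters of the wooden board, each standing in the middle of its own coaster: the tallest on the coaster nearest the orange canister, then down in height to the shortest on the coaster nearest the drinking glass. Leave the canister and the glass where they stand, and do not tip over any of these things.

Things in the scene. Friction and masses are not known exactly. Their poses are not given: they have to be found in the camera images.
- pepper_mill: Dark brown turned wooden pepper mill, 170 mm tall, round, 58 mm across at its widest (base). Tallest of the four things. Its waist is slimmer; its rounded head, a good place to grip, is 49 mm across and lies 123 to 159 mm above the underside, with a small metal nut on top. Its origin is the centre of its underside, its z axis points up. Weight about 0.2 kg.
- spice_jar: Clear round spice jar with a red cap, 106 mm tall, 42 mm across the body, 45 mm across the cap (the top 21 mm). Its origin is the centre of its underside, its z axis points up.
- salt_shaker: Small clear salt shaker with a grey domed top, 90 mm tall, round, 44 mm across the body, 34 mm across the top above 74 mm. Its origin is the centre of its underside, its z axis points up.
- timer: Round kitchen timer, white base and red cap, 47 mm tall, 63 mm across. Shortest of the four things. The cap does not turn. Its origin is the centre of its underside, its z axis points up.
- canister: Orange storage canister with a wooden lid and knob, 102 mm across, 140 mm tall, loose, standing just beyond one end of the board (either end), about 125 mm from the middle of the last coaster along the row and 30 mm nearer the robot. Its origin is the centre of its underside, its z axis points up.
- glass: Clear drinking glass, 84 mm across, 89 mm tall, loose, standing just beyond the other end of the board. Its origin is the centre of its underside, its z axis points up.
- coaster_a: One of four identical round cork coasters, 84 mm across and 5 mm thick, fixed in a row about 100 mm apart (each up to 6 mm off) on a dark wooden board (430 x 105 mm, 12 mm high). Origin: centre of its underside, 12 mm above the worktop; its top is 5 mm above its origin. z points up, y runs along the row. The letter does not tell its place in the row.
- coaster_b: One of four identical round cork coasters, 84 mm across and 5 mm thick, fixed in a row about 100 mm apart (each up to 6 mm off) on a dark wooden board (430 x 105 mm, 12 mm high). Origin: centre of its underside, 12 mm above the worktop; its top is 5 mm above its origin. z points up, y runs along the row. The letter does not tell its place in the row.
- coaster_c: One of four identical round cork coasters, 84 mm across and 5 mm thick, fixed in a row about 100 mm apart (each up to 6 mm off) on a dark wooden board (430 x 105 mm, 12 mm high). Origin: centre of its underside, 12 mm above the worktop; its top is 5 mm above its origin. z points up, y runs along the row. The letter does not tell its place in the row.
- coaster_d: One of four identical round cork coasters, 84 mm across and 5 mm thick, fixed in a row about 100 mm apart (each up to 6 mm off) on a dark wooden board (430 x 105 mm, 12 mm high). Origin: centre of its underside, 12 mm above the worktop; its top is 5 mm above its origin. z points up, y runs along the row. The letter does not tell its place in the row.
Mind the look-alikes: they are no part of the job. Leave any purple look-alike of the spice_jar alone. Leave any purple look-alike of the timer alone.

How it is judged (in metres and radians):
At the end, for the whole second after the job is handed in: Each of the four things stands upright (within 0.15 rad) at rest and released on a coaster, its centre within 14 mm of the coaster's; counted from the canister the order is pepper mill, spice jar, salt shaker, timer; canister and glass stand within 20 mm of where they were ((horizontal distance between pepper_mill and coaster_a below 0.014 m or horizontal distance between pepper_mill and coaster_b below 0.014 m or horizontal distance between pepper_mill and coaster_c below 0.014 m or horizontal distance between pepper_mill and coaster_d below 0.014 m) and horizontal distance between pepper_mill and canister between 0.08 and 0.178 m and height (world z) of pepper_mill between 0.012 and 0.023 m and angle between each of pepper_mill, spice_jar, salt_shaker, timer, canister, glass's own z axis and vertical below 0.15 rad and linear speed of each of pepper_mill, spice_jar, salt_shaker, timer below 0.02 m/s and (horizontal distance between spice_jar and coaster_a below 0.014 m or horizontal distance between spice_jar and coaster_b below 0.014 m or horizontal distance between spice_jar and coaster_c below 0.014 m or horizontal distance between spice_jar and coaster_d below 0.014 m) and horizontal distance between spice_jar and canister between 0.178 and 0.276 m and height (world z) of spice_jar between 0.012 and 0.023 m and (horizontal distance between salt_shaker and coaster_a below 0.014 m or horizontal distance between salt_shaker and coaster_b below 0.014 m or horizontal distance between salt_shaker and coaster_c below 0.014 m or horizontal distance between salt_shaker and coaster_d below 0.014 m) and horizontal distance between salt_shaker and canister between 0.276 and 0.376 m and height (world z) of salt_shaker between 0.012 and 0.023 m and (horizontal distance between timer and coaster_a below 0.014 m or horizontal distance between timer and coaster_b below 0.014 m or horizontal distance between timer and coaster_c below 0.014 m or horizontal distance between timer and coaster_d below 0.014 m) and horizontal distance between timer and canister between 0.376 and 0.48 m and height (world z) of timer between 0.012 and 0.023 m and distance of each of canister, glass from where it was at the start of the episode below 0.02 m); the robot touches nothing.
It fails at once if one of the four things, the canister or the glass is tipped over (angle between any of pepper_mill, spice_jar, salt_shaker, timer, canister, glass's own z axis and vertical above 0.7 rad).
It fails at once if the canister or the glass is shifted by more than 20 mm (distance of any of canister, glass from where it was at the start of the episode above 0.02 m).
It also fails if it takes over 99 s, if anything falls off the work surface, if the arm or the gripper's body presses on something with over 40 N, if the wrist force passes 120 N, or if a joint passes its speed limit or range.

## Robot

A 7-joint arm with a two-finger parallel gripper is mounted at the origin on the work surface; the furniture and walls round the work are solid. World frame = base frame: x ahead of the robot, y to its left, z up, the work surface at z = 0. Lengths are in m, angles in degrees, forces in N, time in s.
With the tool pointing down it reaches from about 0.425 to 0.875 m from the base axis. Payload 4.7 kg.
Tool frame: the origin (TCP) lies between the finger pads; the fingertips stand 8 mm ahead of it and the grasp point (between the pads) lies 11 mm behind it (env.tip_extent is the distance from the TCP to the fingertips, in m); z points along the fingers, y is the line along which they close (so a half turn about z gives the same grasp; the last joint's range is limited). The gripper opens to 87 mm and grips with 3 to 60 N. Pads are 19 mm wide; open, the fingers measure 117 mm over their backs; the gripper's body (75 mm by 190 mm) begins 51 mm behind the grasp point.
Start: joints at [74.433, 18.392, -4.016, 83.108, 1.295, 78.541, -3.26], TCP at [0.183, -0.624, 0.231] pointing down, gripper open.
Joint ranges: [-163.93, 163.93], [-17.29, 119.83], [-79.2, 71.16], [3.27, 140.29], [-89.18, 269.18], [5.43, 117.66], [-154.24, 154.24]. Speed limits (degrees/s): [147.25, 147.25, 180, 180, 180, 180, 180].

## Interface

Orientations are given as [roll, pitch, yaw] about the fixed x, y, z axes, in that order (R = Rz(yaw) Ry(pitch) Rx(roll)).
In Python, from cell import sensors, vision, workorder, env gives the robot as it stands.
- The arm moves only by the tool drive_tool, never from a script. Its argument "moves" is a list of rows, each an object of numbers: "x", "y", "z": the shift along the tool's x, y, z in mm; "rx", "ry", "rz": the turn, a rotation vector about the tool's x, y, z in rad; "fingers": the closure, from -1 (fully open) to 1 (shut). In form: [{"x": .., "y": .., "z": .., "rx": .., "ry": .., "rz": .., "fingers": ..}, ...]. A call has 1 to 20 rows; each row is the pose to reach, as a shift and turn from the pose commanded when the call began, along the tool's axes at that moment; what a row does not reach only later rows make up. A row lasts 1/8 s, in which the tool goes at most 62.5 mm and 10.7 degrees, less where a joint would pass 70% of its speed; a pose out of reach is approached as far as the arm can. A call with a gripper value outside its range is refused whole. The fingers move at their own pace and stop on an object; "force" is the grip in N (left out, the last holds). Time passes only in rows, so rows that repeat a pose let the fingers close. It gives the time, the measured TCP pose, the force, the opening and the grip force at its end, in the units of the state.
- sensors.get_obs(): the state, without advancing time (a new reading comes with each control period).
- vision.read_camera(name): name is "side" or "top"; returns a dict with "image" (420x560x3 uint8, red, green, blue), "fx", "fy", "cx", "cy" (pixels), "R" (3x3) and "t" (3): a world point X has camera coordinates R X + t. Camera axes: x right, y down, z forward; pixel columns grow to the right and rows downward; lengths in m; the calibration is good to about 2 mm. A picture is of the moment at which its call begins. There is no depth.
- workorder.sign_off(): hands the job in; it is judged then, once.
The state is a dict: "time_s": time; "qpos": joint angles; "joint_velocities": joint speeds; "effort": joint torques, N m; "tool_pos": TCP position; "tool_rot": TCP orientation; "force": force on the tool from outside, world axes, zero at the start; "wrist_torque": the same for the moment, N m; "grip_width": finger opening in m; "grasp_force": force on a finger pad.
Only numpy, scipy, OpenCV 4.12 (cv2) and the standard library are available. Lean on these libraries where they do the work, as an engineer would, in place of code of your own. Each camera call takes 0.05 s, during which the arm holds its last target. There are 200 camera calls.

## Working session

There is one attempt and no reset: what is moved stays moved. The work goes in short steps, Python scripts to look and compute and a tool call to move; the robot and the scene stay as the last step left them, time stands still between calls to the robot, and variables do not carry over. Pictures are saved under pics/ and viewed, at most 14 in all, crops included, and the job is handed in when it is done.

Besides the shell and the picture viewer there is one more tool, called after "Emit:" as a command line: name --argument value ..., lists and objects as JSON in quotes. drive_tool: Moves the arm, as the interface text tells. Its arguments: {"type":"object","properties":{"moves":{"type":"array"},"force":{"type":"number"}},"required":["moves"]}

```bash
ls; mkdir -p pics; python3 - <<'E'
from cell import sensors, vision, workorder, env
import cv2,json
o=sensors.get_obs();print({k:o[k] for k in('time_s','tool_pos','tool_rot','grip_width')})
for n in('top','side'):
    c=vision.read_camera(n);cv2.imwrite(f'pics/{n}0.png',c['image'][:,:,::-1]);print(n,c['fx'],c['fy'],c['cx'],c['cy'],c['R'],c['t'])
E
```

```text
pics
{'time_s': 0.0, 'tool_pos': array([ 0.18305071, -0.62313442,  0.22944065]), 'tool_rot': array([-1.79890201e+02,  5.91411612e-03,  1.63772727e+01]), 'grip_width': 0.08674123626784948}
top 408.2810169261054 408.2810169261054 272.7413170378017 207.60752708243345 [[-0.00709406 -0.99971547 -0.0227739 ]
 [-0.98702841  0.01065326 -0.16019187]
 [ 0.1603889   0.02134207 -0.98682314]] [-0.02922759  0.49278659  1.17231333]
side 452.94390303904044 452.94390303904044 281.5808780199866 211.519835618558 [[-0.85636272 -0.51605918 -0.01805041]
 [-0.24285393  0.43335484 -0.86788568]
 [ 0.4557026  -0.73884133 -0.49643593]] [0.41070538 0.20494885 0.9977627 ]
```

View pics/top0.png

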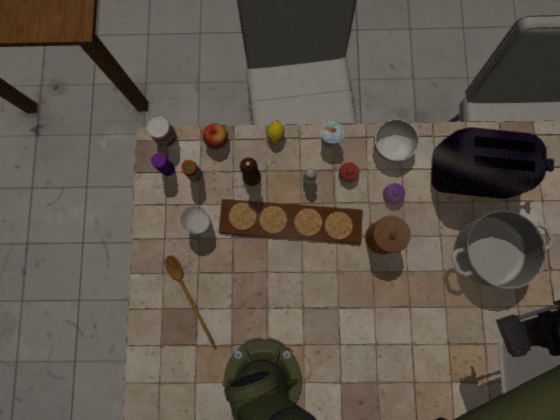

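View pics/side0.png

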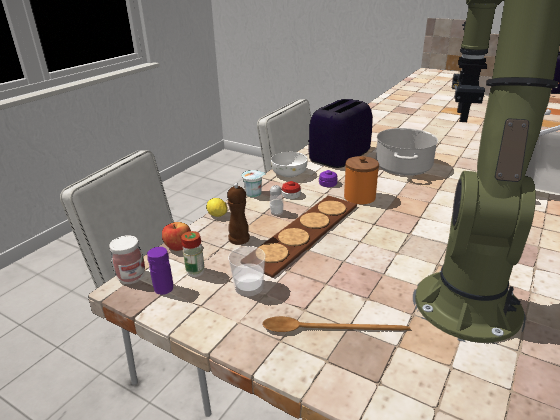

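Top view: coasters lie at (243,217), (273,219), (308,222) and (339,226). The glass is at (196,221) on the left (+y), and the canister at (388,236) on the right. The mill is at (250,170), spice jar (190,169), salt (310,176) and timer (348,172). The purple look-alikes are at (162,163) and (394,193). The side view agrees. I'll zoom in on both.

```bash
cat > h.py <<'E'
import numpy as np,cv2
from cell import sensors, vision
def ray(c,u,v):
    d=c['R'].T@np.array([(u-c['cx'])/c['fx'],(v-c['cy'])/c['fy'],1]);return -c['R'].T@c['t'],d
def onz(c,u,v,z):
    o,d=ray(c,u,v);return o+d*(z-o[2])/d[2]
def tri(c1,p1,c2,p2):
    o1,d1=ray(c1,*p1);o2,d2=ray(c2,*p2)
    s=np.linalg.lstsq(np.c_[d1,-d2],o2-o1,rcond=None)[0]
    a,b=o1+s[0]*d1,o2+s[1]*d2;return (a+b)/2,np.linalg.norm(a-b)
def proj(c,X):
    p=c['R']@np.asarray(X)+c['t'];return c['fx']*p[0]/p[2]+c['cx'],c['fy']*p[1]/p[2]+c['cy']
def blobs(im,lo,hi,roi,mn=15):
    hsv=cv2.cvtColor(im,cv2.COLOR_RGB2HSV);x0,y0,x1,y1=roi
    h=hsv[y0:y1,x0:x1].copy();h[...,0]=(h[...,0].astype(int)+20)%180   # hue shifted by 20: red ~20
    m=cv2.inRange(h,np.array(lo),np.array(hi));n,_,st,ce=cv2.connectedComponentsWithStats(m)
    return [(st[i][4],*(st[i][:2]+[x0,y0]),*st[i][2:4],(ce[i]+[x0,y0]).round(1)) for i in range(1,n) if st[i][4]>=mn]
E
python3 - <<'E'
from h import *
t=vision.read_camera('top')['image'];s=vision.read_camera('side')['image']
a=t[140:260,140:420];b=s[140:300,100:390]
cv2.imwrite('pics/z1.png',cv2.resize(a,None,fx=2.85,fy=2.85,interpolation=2)[:,:,::-1])
cv2.imwrite('pics/z2.png',cv2.resize(b,None,fx=2.75,fy=2.75,interpolation=2)[:,:,::-1])
print('red/or top');[print(*b) for b in blobs(t,(12,150,60),(30,255,255),(140,140,420,260))]
print('cork top');[print(*b) for b in blobs(t,(31,100,110),(45,255,255),(215,195,365,245))]
print('cork side');[print(*b) for b in blobs(s,(31,100,110),(45,255,255),(240,190,360,275))]
print('red side');[print(*b) for b in blobs(s,(12,150,60),(30,255,255),(100,140,390,300))]
E
```

```text
red/or top
22 206 140 10 4 [210.4 140.9]
74 182 160 15 14 [189. 167.]
237 340 163 19 17 [348.6 170.9]
23 220 224 7 8 [223.4 228.2]
21 228 227 11 6 [232.6 230.1]
29 350 226 10 14 [355.6 232. ]
cork top
232 230 203 20 25 [237.9 212.8]
366 260 207 26 26 [272.9 218.1]
377 295 209 27 26 [308.1 220.5]
129 240 211 16 18 [248.1 219. ]
384 326 212 26 27 [338.2 224.1]
cork side
196 344 190 16 14 [352.1 195.8]
1582 258 200 89 63 [301.6 229.8]
red side
165 282 181 18 12 [290.6 187. ]
672 162 223 39 28 [178.9 237.5]
49 308 228 16 15 [314.6 233.8]
24 279 258 10 9 [283.9 262. ]
32 267 263 12 11 [273.2 267.7]
```

View pics/z1.png

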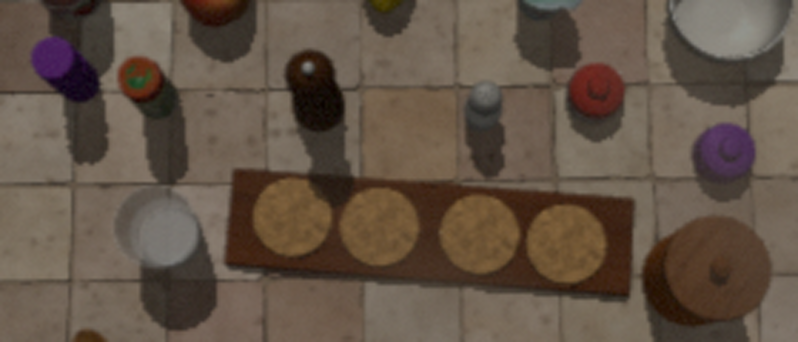

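View pics/z2.png

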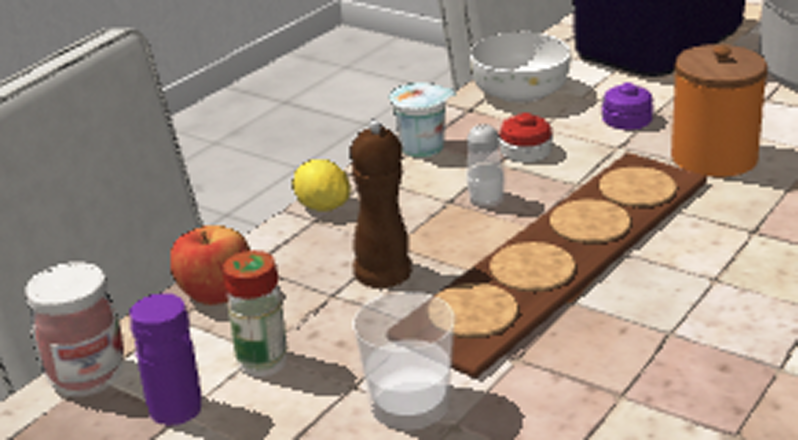

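The zoom shows the coasters at zoom pixels (292,217), (380,226), (480,233) and (567,244). The mill nut is at (308,68), spice cap top (141,78), salt top (487,92) and timer knob (599,88). In the side zoom they are: nut (377,129), spice cap top (250,261), salt top (483,130), timer knob (526,119).

```bash
python3 - <<'E'
from h import *
t=vision.read_camera('top');s=vision.read_camera('side')
zt=lambda u,v:((u+.5)/2.85-.5+140,(v+.5)/2.85-.5+140)
zs=lambda u,v:((u+.5)/2.75-.5+100,(v+.5)/2.75-.5+140)
np.set_printoptions(precision=4,suppress=True)
for n,a,z,b in [('mill',(308,68),.169,(377,129)),('spice',(141,79),.106,(250,262)),('salt',(487,93),.088,(483,130)),('timer',(598,89),.043,(526,128)),
 ('c1',(292,217),.017,(473,309)),('c2',(380,226.5),.017,(532,266)),('c3',(480,233.5),.017,(590,220)),('c4',(567,244),.017,(637,186)),('can',(720,265),.14,(722,68)),('glassrim',(158,228),.089,(404,320))]:
    print(n,onz(t,*zt(*a),z)[:2],onz(s,*zs(*b),z)[:2],*tri(t,zt(*a),s,zs(*b)))
# refined coaster masks, each grown with shadow tolerance
im=t['image'];h=cv2.cvtColor(im,cv2.COLOR_RGB2HSV)
sub=cv2.resize(im[195:245,215:365],None,fx=4,fy=4,interpolation=cv2.INTER_CUBIC)
m=((sub[...,1].astype(int)>60)&(sub[...,0]>90)&(sub[...,0].astype(int)-sub[...,2]>40)).astype(np.uint8)
m=cv2.morphologyEx(m,cv2.MORPH_OPEN,np.ones((5,5)))
for c in cv2.findContours(m,0,2)[0]:
    if cv2.contourArea(c)>2000:
        (x,y),r=cv2.minEnclosingCircle(c);p=((x+.5)/4-.5+215,(y+.5)/4-.5+195);print('coaster',p,r/4,onz(t,*p,.017))
E
```

```text
mill [0.5926 0.0301] [0.5808 0.0456] [0.5941 0.0303 0.1594] 0.002435076522055781
spice [0.6008 0.2034] [0.6042 0.2055] [0.6027 0.2046 0.1054] 0.0037417514731137805
salt [ 0.5865 -0.1444] [ 0.5811 -0.1362] [ 0.5873 -0.145   0.0827] 0.0010410920856735006
timer [ 0.6006 -0.264 ] [ 0.589 -0.24 ] [ 0.6045 -0.2667  0.0276] 1.1789937200184836e-05
c1 [0.472  0.0595] [0.4704 0.0636] [0.4727 0.0598 0.0139] 0.00039946834996956336
c2 [ 0.4609 -0.0337] [ 0.4592 -0.027 ] [ 0.4621 -0.0333  0.0124] 0.0012629953837866741
c3 [ 0.4524 -0.139 ] [ 0.4504 -0.1327] [ 0.4533 -0.1391  0.0128] 0.000660042469886758
c4 [ 0.4404 -0.2299] [ 0.4393 -0.2217] [ 0.442  -0.2302  0.012 ] 0.0021121891924270916
can [ 0.4049 -0.355 ] [ 0.3806 -0.2962] [ 0.407  -0.364   0.1082] 0.001954728392987857
glassrim [0.4521 0.1863] [0.4544 0.1912] [0.4543 0.188  0.0865] 0.004308631905171474
coaster (338.3589401245117, 224.82513046264648) 14.05064868927002 [ 0.4418 -0.2291  0.017 ]
coaster (307.7856674194336, 221.54504203796387) 13.959819793701172 [ 0.4526 -0.138   0.017 ]
coaster (272.60874938964844, 218.9622859954834) 13.866324424743652 [ 0.4615 -0.0325  0.017 ]
coaster (242.12430000305176, 215.53857612609863) 13.79357624053955 [0.4729 0.0595 0.017 ]
```

```bash
cat > d.py <<'E'
import sys
from h import *
from scipy.spatial.transform import Rotation as Ro
def go(x,y,z,yaw=84):
    o=sensors.get_obs();R=Ro.from_euler('xyz',o['tool_rot'],degrees=True)
    T=Ro.from_euler('xyz',[180,0,yaw],degrees=True)
    return (R.inv().apply(np.array([x,y,z])-o['tool_pos'])*1000).round(1),(R.inv()*T).as_rotvec().round(3)
if __name__=='__main__':
    o=sensors.get_obs();print(round(o['time_s'],2),o['tool_pos'],o['tool_rot'],o['grip_width'])
    for a in sys.argv[1:]:print(a,*go(*map(float,a.split(','))))
E
python3 d.py .183,-.624,.3,16.4 .593,.03,.3
```

```text
0.3 [ 0.18311991 -0.62350588  0.23018755] [-1.79966079e+02  4.99002804e-03  1.63704913e+01] 0.08685164971610841
.183,-.624,.3,16.4 [ -0.3   0.4 -69.8] [-0.001  0.    -0.001]
.593,.03,.3 [ 577.4 -511.5  -69.6] [-1.00e-03 -0.00e+00 -1.18e+00]
```

Emit:
drive_tool --moves '[{"z": -35,"fingers": -1},{"z": -70,"fingers": -1},{"x": 30,"y": -27,"z": -70,"rz": -0.06},{"x": 60,"y": -53,"z": -70,"rz": -0.12},{"x": 96,"y": -85,"z": -70,"rz": -0.2},{"x": 135,"y": -120,"z": -70,"rz": -0.28},{"x": 175,"y": -155,"z": -70,"rz": -0.36},{"x": 214,"y": -190,"z": -70,"rz": -0.44},{"x": 254,"y": -225,"z": -70,"rz": -0.52},{"x": 294,"y": -260,"z": -70,"rz": -0.6},{"x": 334,"y": -296,"z": -70,"rz": -0.68},{"x": 374,"y": -331,"z": -70,"rz": -0.76},{"x": 414,"y": -367,"z": -70,"rz": -0.84},{"x": 454,"y": -402,"z": -70,"rz": -0.92},{"x": 494,"y": -437,"z": -70,"rz": -1.0},{"x": 530,"y": -469,"z": -70,"rz": -1.08},{"x": 560,"y": -496,"z": -70,"rz": -1.15},{"x": 577,"y": -511,"z": -70,"rz": -1.18},{"x": 577,"y": -511,"z": -70,"rz": -1.18},{"x": 577,"y": -511,"z": -70,"rz": -1.18}]'

```text
invalid input at $.moves[0]: expected keys x, y, z, rx, ry, rz, fingers
```

```bash
python3 d.py .593,.03,.3 .593,.03,.2 .593,.03,.13; python3 -c "
from h import *
for n in ('top','side'):
    i=vision.read_camera(n)['image'];a=i[100:300,100:400];cv2.imwrite(f'pics/{n}1.png',cv2.resize(a,None,fx=2.6,fy=2.6,interpolation=2)[:,:,::-1])"
```

```text
0.3 [ 0.18311991 -0.62350588  0.23018755] [-1.79966079e+02  4.99002804e-03  1.63704913e+01] 0.08685164971610841
.593,.03,.3 [ 577.4 -511.5  -69.6] [-1.00e-03 -0.00e+00 -1.18e+00]
.593,.03,.2 [ 577.5 -511.5   30.4] [-1.00e-03 -0.00e+00 -1.18e+00]
.593,.03,.13 [ 577.5 -511.4  100.4] [-1.00e-03 -0.00e+00 -1.18e+00]
```

View pics/side1.png

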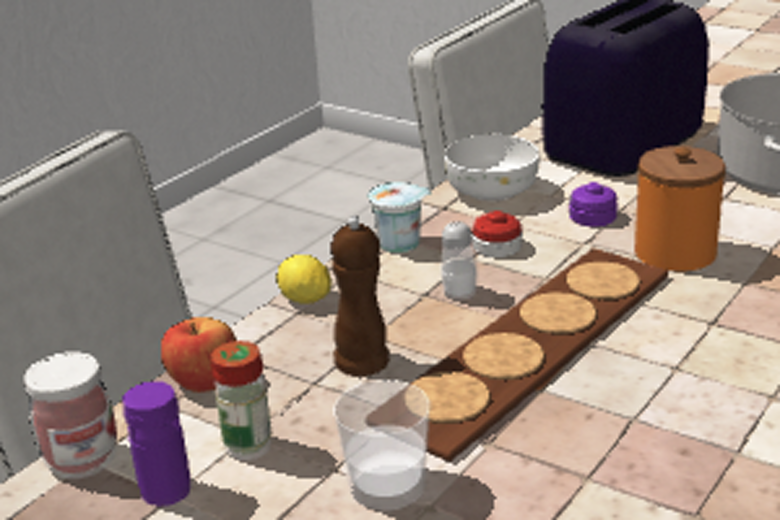

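The move was refused because every key is required, so the arm hasn't moved and the scene is unchanged. I'll resend it with full rows.

Emit:
drive_tool --moves '[{"x": 0,"y": 0,"z": -35,"rx": 0,"ry": 0,"rz": 0,"fingers": -1},{"x": 0,"y": 0,"z": -70,"rx": 0,"ry": 0,"rz": 0,"fingers": -1},{"x": 30,"y": -27,"z": -70,"rx": 0,"ry": 0,"rz": -0.06,"fingers": -1},{"x": 66,"y": -58,"z": -70,"rx": 0,"ry": 0,"rz": -0.13,"fingers": -1},{"x": 105,"y": -93,"z": -70,"rx": 0,"ry": 0,"rz": -0.21,"fingers": -1},{"x": 145,"y": -128,"z": -70,"rx": 0,"ry": 0,"rz": -0.29,"fingers": -1},{"x": 185,"y": -164,"z": -70,"rx": 0,"ry": 0,"rz": -0.37,"fingers": -1},{"x": 225,"y": -199,"z": -70,"rx": 0,"ry": 0,"rz": -0.45,"fingers": -1},{"x": 265,"y": -235,"z": -70,"rx": 0,"ry": 0,"rz": -0.53,"fingers": -1},{"x": 305,"y": -270,"z": -70,"rx": 0,"ry": 0,"rz": -0.61,"fingers": -1},{"x": 345,"y": -306,"z": -70,"rx": 0,"ry": 0,"rz": -0.69,"fingers": -1},{"x": 385,"y": -341,"z": -70,"rx": 0,"ry": 0,"rz": -0.77,"fingers": -1},{"x": 425,"y": -376,"z": -70,"rx": 0,"ry": 0,"rz": -0.85,"fingers": -1},{"x": 465,"y": -412,"z": -70,"rx": 0,"ry": 0,"rz": -0.94,"fingers": -1},{"x": 505,"y": -447,"z": -70,"rx": 0,"ry": 0,"rz": -1.03,"fingers": -1},{"x": 540,"y": -478,"z": -70,"rx": 0,"ry": 0,"rz": -1.11,"fingers": -1},{"x": 565,"y": -500,"z": -70,"rx": 0,"ry": 0,"rz": -1.16,"fingers": -1},{"x": 577,"y": -511,"z": -70,"rx": 0,"ry": 0,"rz": -1.18,"fingers": -1},{"x": 577,"y": -511,"z": -70,"rx": 0,"ry": 0,"rz": -1.18,"fingers": -1},{"x": 577,"y": -511,"z": -70,"rx": 0,"ry": 0,"rz": -1.18,"fingers": -1}]'

```text
time_s: 2.9
tool_pos: [0.5924, 0.0274, 0.3005]
tool_rot: [-180.0, 0.1, 83.8]
force: [-0.5, -0.4, 0.2]
grip_width: 0.0869
grasp_force: 0.0
```

```bash
python3 d.py .593,.03,.3 .593,.03,.2 .593,.03,.13; python3 -c "
from h import *
for n in ('top','side'):
    i=vision.read_camera(n)['image'];a=i[100:300,100:400];cv2.imwrite(f'pics/{n}2.png',cv2.resize(a,None,fx=2.6,fy=2.6,interpolation=2)[:,:,::-1])"
```

```text
2.9 [0.592441   0.02736994 0.3004815 ] [-1.79985009e+02  8.45014817e-02  8.38282032e+01] 0.08688466442961262
.593,.03,.3 [2.7 0.3 0.5] [-0.     0.001 -0.003]
.593,.03,.2 [  2.8   0.3 100.5] [-0.     0.001 -0.003]
.593,.03,.13 [  2.9   0.3 170.5] [-0.     0.001 -0.003]
```

View pics/side2.png

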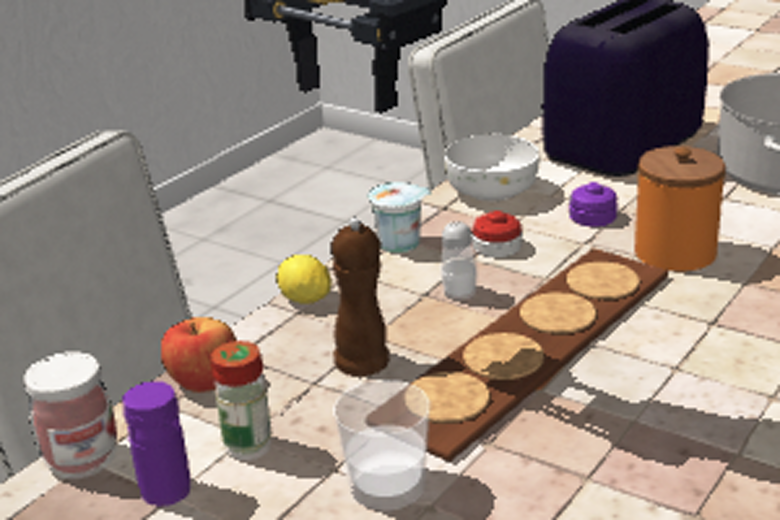

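The gripper hangs over the mill, with fingertips at (302,85) and (383,105). It closes away from the camera, i.e. along x. Next I descend.

Emit:
drive_tool --moves '[{"x": 3,"y": 0,"z": 30,"rx": 0,"ry": 0,"rz": 0,"fingers": -1},{"x": 3,"y": 0,"z": 70,"rx": 0,"ry": 0,"rz": 0,"fingers": -1},{"x": 3,"y": 0,"z": 105,"rx": 0,"ry": 0,"rz": 0,"fingers": -1},{"x": 3,"y": 0,"z": 130,"rx": 0,"ry": 0,"rz": 0,"fingers": -1},{"x": 3,"y": 0,"z": 155,"rx": 0,"ry": 0,"rz": 0,"fingers": -1},{"x": 3,"y": 0,"z": 170,"rx": 0,"ry": 0,"rz": 0,"fingers": -1},{"x": 3,"y": 0,"z": 170,"rx": 0,"ry": 0,"rz": 0,"fingers": -1}]'

```text
time_s: 3.88
tool_pos: [0.5924, 0.0314, 0.1298]
tool_rot: [-179.9, 0.0, 83.9]
force: [-0.5, 0.8, 0.4]
grip_width: 0.0866
grasp_force: 0.0
```

```bash
python3 d.py .593,.03,.13; python3 -c "
from h import *
i=vision.read_camera('side')['image'];a=i[100:250,150:350];i=vision.read_camera('top')['image'];b=i[100:250,150:350]
cv2.imwrite('pics/b3.png',cv2.resize(np.hstack([a,b]),None,fx=2,fy=2,interpolation=2)[:,:,::-1])"
```

```text
3.88 [0.59235302 0.03140484 0.12975215] [-1.79897960e+02  3.41584495e-02  8.39258012e+01] 0.08660025013086217
.593,.03,.13 [-1.3  0.8 -0.2] [-0.002  0.001 -0.001]
```

View pics/b3.png

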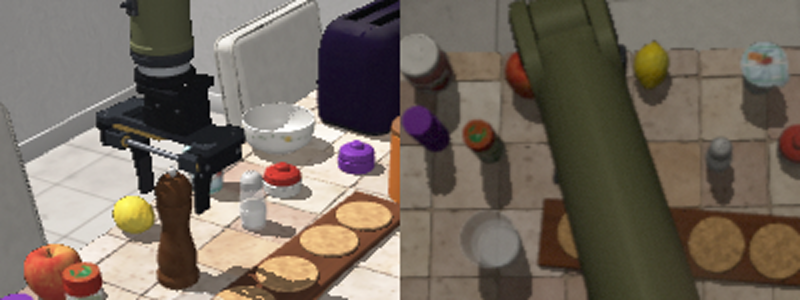

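Side view: the mill head (172,190) sits between the fingertips (148,192) and (203,210). The top view is blocked by the arm. I'll close the gripper.

Emit:
drive_tool --force 15 --moves '[{"x": 0,"y": 0,"z": 0,"rx": 0,"ry": 0,"rz": 0,"fingers": 1},{"x": 0,"y": 0,"z": 0,"rx": 0,"ry": 0,"rz": 0,"fingers": 1},{"x": 0,"y": 0,"z": 0,"rx": 0,"ry": 0,"rz": 0,"fingers": 1},{"x": 0,"y": 0,"z": 0,"rx": 0,"ry": 0,"rz": 0,"fingers": 1},{"x": 0,"y": 0,"z": 0,"rx": 0,"ry": 0,"rz": 0,"fingers": 1},{"x": 0,"y": 0,"z": 0,"rx": 0,"ry": 0,"rz": 0,"fingers": 1},{"x": 0,"y": 0,"z": 0,"rx": 0,"ry": 0,"rz": 0,"fingers": 1},{"x": 0,"y": 0,"z": 0,"rx": 0,"ry": 0,"rz": 0,"fingers": 1}]'

```text
time_s: 4.97
tool_pos: [0.5931, 0.0323, 0.1306]
tool_rot: [180.0, 0.0, 84.0]
force: [0.6, -0.4, 0.6]
grip_width: 0.0473
grasp_force: 15.0
```

```bash
python3 d.py .593,.0314,.25 .441,-.228,.25
```

```text
4.97 [0.59310555 0.03225975 0.13055029] [1.79995684e+02 5.94020855e-03 8.39866669e+01] 0.04730758696040061
.593,.0314,.25 [  -0.9   -0.  -119.4] [ 0.  0. -0.]
.441,-.228,.25 [-274.8 -124.  -119.4] [ 0.  0. -0.]
```

Emit:
drive_tool --moves '[{"x": 0,"y": 0,"z": -10,"rx": 0,"ry": 0,"rz": 0,"fingers": 1},{"x": 0,"y": 0,"z": -30,"rx": 0,"ry": 0,"rz": 0,"fingers": 1},{"x": 0,"y": 0,"z": -55,"rx": 0,"ry": 0,"rz": 0,"fingers": 1},{"x": 0,"y": 0,"z": -80,"rx": 0,"ry": 0,"rz": 0,"fingers": 1},{"x": 0,"y": 0,"z": -105,"rx": 0,"ry": 0,"rz": 0,"fingers": 1},{"x": -8,"y": -4,"z": -118,"rx": 0,"ry": 0,"rz": 0,"fingers": 1},{"x": -28,"y": -13,"z": -120,"rx": 0,"ry": 0,"rz": 0,"fingers": 1},{"x": -55,"y": -25,"z": -120,"rx": 0,"ry": 0,"rz": 0,"fingers": 1},{"x": -82,"y": -37,"z": -120,"rx": 0,"ry": 0,"rz": 0,"fingers": 1},{"x": -110,"y": -50,"z": -120,"rx": 0,"ry": 0,"rz": 0,"fingers": 1},{"x": -138,"y": -62,"z": -120,"rx": 0,"ry": 0,"rz": 0,"fingers": 1},{"x": -166,"y": -75,"z": -120,"rx": 0,"ry": 0,"rz": 0,"fingers": 1},{"x": -194,"y": -88,"z": -120,"rx": 0,"ry": 0,"rz": 0,"fingers": 1},{"x": -222,"y": -100,"z": -120,"rx": 0,"ry": 0,"rz": 0,"fingers": 1},{"x": -247,"y": -111,"z": -120,"rx": 0,"ry": 0,"rz": 0,"fingers": 1},{"x": -264,"y": -119,"z": -120,"rx": 0,"ry": 0,"rz": 0,"fingers": 1},{"x": -272,"y": -123,"z": -120,"rx": 0,"ry": 0,"rz": 0,"fingers": 1},{"x": -275,"y": -124,"z": -120,"rx": 0,"ry": 0,"rz": 0,"fingers": 1},{"x": -275,"y": -124,"z": -120,"rx": 0,"ry": 0,"rz": 0,"fingers": 1},{"x": -275,"y": -124,"z": -120,"rx": 0,"ry": 0,"rz": 0,"fingers": 1}]'

```text
time_s: 7.48
tool_pos: [0.4414, -0.2274, 0.2506]
tool_rot: [180.0, -0.0, 84.1]
force: [-0.2, 0.6, -1.4]
grip_width: 0.0473
grasp_force: 15.0
```

```bash
python3 d.py .441,-.228,.152; python3 -c "
from h import *
i=vision.read_camera('side');p=sensors.get_obs()['tool_pos']
print('TCP px',proj(i,p),'mill base px exp',proj(i,p-[0,0,.13]), 'coaster',proj(i,[.4415,-.2295,.017]))
a=i['image'][60:260,230:430];t=vision.read_camera('top');print('top base exp',proj(t,p-[0,0,.13]));b=t['image'][120:320,230:430]
cv2.imwrite('pics/b4.png',cv2.resize(np.hstack([a,b]),None,fx=2,fy=2,interpolation=2)[:,:,::-1])"
```

```text
7.47 [ 0.44138447 -0.22736035  0.25057477] [ 1.79993921e+02 -1.52844946e-02  8.40692368e+01] 0.04731795062608453
.441,-.228,.152 [-0.7 -0.3 98.6] [ 0.    -0.     0.001]
TCP px (np.float64(334.65799886530664), np.float64(131.95259426243882)) mill base px exp (np.float64(332.8505146138562), np.float64(174.97794619265864)) coaster (np.float64(331.7847416184569), np.float64(206.03149282498083))
top base exp (np.float64(342.88782528631214), np.float64(220.52605388813527))
```

View pics/b4.png

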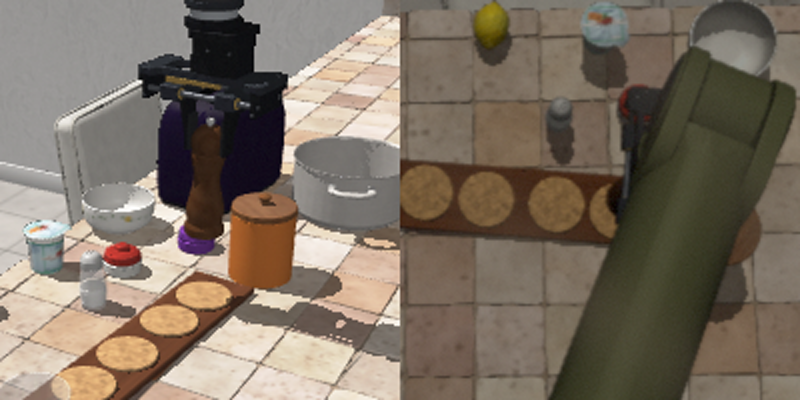

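The mill is held upright. Its base centre is at about (332,173) in full side coordinates, against 175 expected, so it is well centred. I'll lower and release.

Emit:
drive_tool --moves '[{"x": -1,"y": 0,"z": 20,"rx": 0,"ry": 0,"rz": 0,"fingers": 1},{"x": -1,"y": 0,"z": 45,"rx": 0,"ry": 0,"rz": 0,"fingers": 1},{"x": -1,"y": 0,"z": 70,"rx": 0,"ry": 0,"rz": 0,"fingers": 1},{"x": -1,"y": 0,"z": 88,"rx": 0,"ry": 0,"rz": 0,"fingers": 1},{"x": -1,"y": 0,"z": 97,"rx": 0,"ry": 0,"rz": 0,"fingers": 1},{"x": -1,"y": 0,"z": 100,"rx": 0,"ry": 0,"rz": 0,"fingers": 1},{"x": -1,"y": 0,"z": 102,"rx": 0,"ry": 0,"rz": 0,"fingers": 1},{"x": -1,"y": 0,"z": 103,"rx": 0,"ry": 0,"rz": 0,"fingers": 1},{"x": -1,"y": 0,"z": 103,"rx": 0,"ry": 0,"rz": 0,"fingers": 1}]'

```text
time_s: 8.7
tool_pos: [0.441, -0.2293, 0.1479]
tool_rot: [180.0, 0.0, 84.0]
force: [-0.8, 0.3, -1.5]
grip_width: 0.0473
grasp_force: 15.0
```

Emit:
drive_tool --moves '[{"x": 0,"y": 0,"z": 1,"rx": 0,"ry": 0,"rz": 0,"fingers": 1},{"x": 0,"y": 0,"z": 1,"rx": 0,"ry": 0,"rz": 0,"fingers": -1},{"x": 0,"y": 0,"z": 1,"rx": 0,"ry": 0,"rz": 0,"fingers": -1},{"x": 0,"y": 0,"z": 1,"rx": 0,"ry": 0,"rz": 0,"fingers": -1},{"x": 0,"y": 0,"z": 1,"rx": 0,"ry": 0,"rz": 0,"fingers": -1},{"x": 0,"y": 0,"z": 1,"rx": 0,"ry": 0,"rz": 0,"fingers": -1},{"x": 0,"y": 0,"z": -20,"rx": 0,"ry": 0,"rz": 0,"fingers": -1},{"x": 0,"y": 0,"z": -50,"rx": 0,"ry": 0,"rz": 0,"fingers": -1},{"x": 0,"y": 0,"z": -85,"rx": 0,"ry": 0,"rz": 0,"fingers": -1},{"x": 0,"y": 0,"z": -115,"rx": 0,"ry": 0,"rz": 0,"fingers": -1},{"x": 0,"y": 0,"z": -120,"rx": 0,"ry": 0,"rz": 0,"fingers": -1}]'

```text
time_s: 10.07
tool_pos: [0.4419, -0.2297, 0.2696]
tool_rot: [179.8, 0.1, 84.0]
force: [-0.6, -0.6, -0.0]
grip_width: 0.0871
grasp_force: 0.0
```

```bash
python3 d.py .602,.204,.27 .602,.204,.2 .602,.204,.084
```

```text
10.07 [ 0.44190631 -0.22965594  0.26961982] [1.79800142e+02 1.15863454e-01 8.39844537e+01] 0.08714808843542443
.602,.204,.27 [448.  113.8  -0.9] [ 0.003  0.002 -0.   ]
.602,.204,.2 [448.2 113.5  69.1] [ 0.003  0.002 -0.   ]
.602,.204,.084 [448.4 113.1 185.1] [ 0.003  0.002 -0.   ]
```

Emit:
drive_tool --moves '[{"x": 20,"y": 5,"z": -1,"rx": 0,"ry": 0,"rz": 0,"fingers": -1},{"x": 55,"y": 14,"z": -1,"rx": 0,"ry": 0,"rz": 0,"fingers": -1},{"x": 100,"y": 25,"z": -1,"rx": 0,"ry": 0,"rz": 0,"fingers": -1},{"x": 145,"y": 37,"z": -1,"rx": 0,"ry": 0,"rz": 0,"fingers": -1},{"x": 190,"y": 48,"z": -1,"rx": 0,"ry": 0,"rz": 0,"fingers": -1},{"x": 235,"y": 60,"z": -1,"rx": 0,"ry": 0,"rz": 0,"fingers": -1},{"x": 280,"y": 71,"z": -1,"rx": 0,"ry": 0,"rz": 0,"fingers": -1},{"x": 325,"y": 83,"z": -1,"rx": 0,"ry": 0,"rz": 0,"fingers": -1},{"x": 370,"y": 94,"z": -1,"rx": 0,"ry": 0,"rz": 0,"fingers": -1},{"x": 410,"y": 104,"z": -1,"rx": 0,"ry": 0,"rz": 0,"fingers": -1},{"x": 435,"y": 110,"z": -1,"rx": 0,"ry": 0,"rz": 0,"fingers": -1},{"x": 448,"y": 113,"z": 10,"rx": 0,"ry": 0,"rz": 0,"fingers": -1},{"x": 448,"y": 113,"z": 40,"rx": 0,"ry": 0,"rz": 0,"fingers": -1},{"x": 448,"y": 113,"z": 69,"rx": 0,"ry": 0,"rz": 0,"fingers": -1},{"x": 448,"y": 113,"z": 100,"rx": 0,"ry": 0,"rz": 0,"fingers": -1},{"x": 448,"y": 113,"z": 100,"rx": 0,"ry": 0,"rz": 0,"fingers": -1}]'

```text
time_s: 12.08
tool_pos: [0.5981, 0.2023, 0.1638]
tool_rot: [-179.7, 0.2, 83.9]
force: [0.2, 0.9, -0.0]
grip_width: 0.0872
grasp_force: 0.0
```

```bash
python3 d.py .602,.204,.084; python3 -c "
from h import *
i=vision.read_camera('side')
a=i['image'][120:320,100:300];t=vision.read_camera('top');b=t['image'][120:320,230:430]
print('top coaster',proj(t,[.4415,-.2295,.017]),'nut exp',proj(t,[.4415,-.2295,.186]))
cv2.imwrite('pics/b5.png',cv2.resize(np.hstack([a,b]),None,fx=2,fy=2,interpolation=2)[:,:,::-1])"
```

```text
12.07 [0.59811291 0.20227421 0.16375183] [-179.65739891    0.19758281   83.93676778] 0.08721845049431269
.602,.204,.084 [ 2.4  4.2 79.7] [-0.006  0.003 -0.001]
top coaster (np.float64(338.4860292629305), np.float64(224.9373078841217)) nut exp (np.float64(347.39212524380525), np.float64(217.1974892343905))
```

View pics/b5.png

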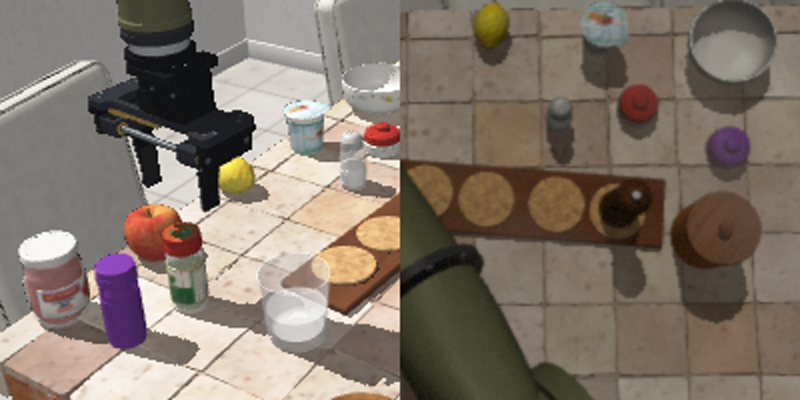

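The mill stands on the canister-end coaster with its nut at about (346.5,218.5), against (347.4,217.2) expected, so within 4 mm. The spice jar cap is below the fingers. Next I descend and grip it.

Emit:
drive_tool --force 12 --moves '[{"x": 2,"y": 4,"z": 15,"rx": 0,"ry": 0,"rz": 0,"fingers": -1},{"x": 2,"y": 4,"z": 35,"rx": 0,"ry": 0,"rz": 0,"fingers": -1},{"x": 2,"y": 4,"z": 58,"rx": 0,"ry": 0,"rz": 0,"fingers": -1},{"x": 2,"y": 4,"z": 75,"rx": 0,"ry": 0,"rz": 0,"fingers": -1},{"x": 2,"y": 4,"z": 80,"rx": 0,"ry": 0,"rz": 0,"fingers": -1},{"x": 2,"y": 4,"z": 80,"rx": 0,"ry": 0,"rz": 0,"fingers": -1},{"x": 2,"y": 4,"z": 80,"rx": 0,"ry": 0,"rz": 0,"fingers": -1},{"x": 2,"y": 4,"z": 80,"rx": 0,"ry": 0,"rz": 0,"fingers": 1},{"x": 2,"y": 4,"z": 80,"rx": 0,"ry": 0,"rz": 0,"fingers": 1},{"x": 2,"y": 4,"z": 80,"rx": 0,"ry": 0,"rz": 0,"fingers": 1},{"x": 2,"y": 4,"z": 80,"rx": 0,"ry": 0,"rz": 0,"fingers": 1},{"x": 2,"y": 4,"z": 80,"rx": 0,"ry": 0,"rz": 0,"fingers": 1},{"x": 2,"y": 4,"z": 80,"rx": 0,"ry": 0,"rz": 0,"fingers": 1},{"x": 2,"y": 4,"z": 80,"rx": 0,"ry": 0,"rz": 0,"fingers": 1}]'

```text
time_s: 13.92
tool_pos: [0.6043, 0.2061, 0.0875]
tool_rot: [-180.0, 0.0, 84.0]
force: [-0.3, -0.5, 0.6]
grip_width: 0.0439
grasp_force: 12.0
```

```bash
python3 d.py .4525,-.138,.24
```

```text
13.93 [0.60426449 0.20605776 0.08749931] [-1.79990788e+02  6.34612833e-03  8.39851007e+01] 0.04394697806579823
.4525,-.138,.24 [-358.1 -114.9 -152.4] [-0.  0. -0.]
```

Emit:
drive_tool --moves '[{"x": 0,"y": 0,"z": -15,"rx": 0,"ry": 0,"rz": 0,"fingers": 1},{"x": 0,"y": 0,"z": -45,"rx": 0,"ry": 0,"rz": 0,"fingers": 1},{"x": 0,"y": 0,"z": -85,"rx": 0,"ry": 0,"rz": 0,"fingers": 1},{"x": 0,"y": 0,"z": -125,"rx": 0,"ry": 0,"rz": 0,"fingers": 1},{"x": -12,"y": -4,"z": -145,"rx": 0,"ry": 0,"rz": 0,"fingers": 1},{"x": -35,"y": -11,"z": -152,"rx": 0,"ry": 0,"rz": 0,"fingers": 1},{"x": -68,"y": -22,"z": -152,"rx": 0,"ry": 0,"rz": 0,"fingers": 1},{"x": -104,"y": -33,"z": -152,"rx": 0,"ry": 0,"rz": 0,"fingers": 1},{"x": -140,"y": -45,"z": -152,"rx": 0,"ry": 0,"rz": 0,"fingers": 1},{"x": -176,"y": -57,"z": -152,"rx": 0,"ry": 0,"rz": 0,"fingers": 1},{"x": -212,"y": -68,"z": -152,"rx": 0,"ry": 0,"rz": 0,"fingers": 1},{"x": -248,"y": -80,"z": -152,"rx": 0,"ry": 0,"rz": 0,"fingers": 1},{"x": -284,"y": -91,"z": -152,"rx": 0,"ry": 0,"rz": 0,"fingers": 1},{"x": -318,"y": -102,"z": -152,"rx": 0,"ry": 0,"rz": 0,"fingers": 1},{"x": -342,"y": -110,"z": -152,"rx": 0,"ry": 0,"rz": 0,"fingers": 1},{"x": -354,"y": -114,"z": -152,"rx": 0,"ry": 0,"rz": 0,"fingers": 1},{"x": -357,"y": -115,"z": -152,"rx": 0,"ry": 0,"rz": 0,"fingers": 1},{"x": -357,"y": -115,"z": -152,"rx": 0,"ry": 0,"rz": 0,"fingers": 1},{"x": -357,"y": -115,"z": -152,"rx": 0,"ry": 0,"rz": 0,"fingers": 1}]'

```text
time_s: 16.3
tool_pos: [0.453, -0.1358, 0.2395]
tool_rot: [180.0, -0.0, 84.1]
force: [-0.8, 0.0, -1.1]
grip_width: 0.0444
grasp_force: 12.0
```

```bash
python3 d.py .4525,-.137,.105
```

```text
16.3 [ 0.45299128 -0.1357909   0.23952424] [ 1.79996232e+02 -1.88962520e-02  8.40968137e+01] 0.04438257461270578
.4525,-.137,.105 [ -1.3  -0.4 134.5] [ 0.    -0.     0.002]
```

Emit:
drive_tool --moves '[{"x": -1,"y": 0,"z": 15,"rx": 0,"ry": 0,"rz": 0,"fingers": 1},{"x": -1,"y": 0,"z": 45,"rx": 0,"ry": 0,"rz": 0,"fingers": 1},{"x": -1,"y": 0,"z": 78,"rx": 0,"ry": 0,"rz": 0,"fingers": 1},{"x": -1,"y": 0,"z": 105,"rx": 0,"ry": 0,"rz": 0,"fingers": 1},{"x": -1,"y": 0,"z": 122,"rx": 0,"ry": 0,"rz": 0,"fingers": 1},{"x": -1,"y": 0,"z": 130,"rx": 0,"ry": 0,"rz": 0,"fingers": 1},{"x": -1,"y": 0,"z": 134,"rx": 0,"ry": 0,"rz": 0,"fingers": 1},{"x": -1,"y": 0,"z": 135,"rx": 0,"ry": 0,"rz": 0,"fingers": 1},{"x": -1,"y": 0,"z": 135,"rx": 0,"ry": 0,"rz": 0,"fingers": 1},{"x": -1,"y": 0,"z": 135,"rx": 0,"ry": 0,"rz": 0,"fingers": 1}]'

```text
time_s: 17.55
tool_pos: [0.4528, -0.1381, 0.105]
tool_rot: [179.9, 0.0, 84.0]
force: [-0.3, -0.9, -0.0]
grip_width: 0.0438
grasp_force: 12.0
```

Emit:
drive_tool --moves '[{"x": 0,"y": 0,"z": 0,"rx": 0,"ry": 0,"rz": 0,"fingers": -1},{"x": 0,"y": 0,"z": 0,"rx": 0,"ry": 0,"rz": 0,"fingers": -1},{"x": 0,"y": 0,"z": 0,"rx": 0,"ry": 0,"rz": 0,"fingers": -1},{"x": 0,"y": 0,"z": 0,"rx": 0,"ry": 0,"rz": 0,"fingers": -1},{"x": 0,"y": 0,"z": 0,"rx": 0,"ry": 0,"rz": 0,"fingers": -1},{"x": 0,"y": 0,"z": -20,"rx": 0,"ry": 0,"rz": 0,"fingers": -1},{"x": 0,"y": 0,"z": -55,"rx": 0,"ry": 0,"rz": 0,"fingers": -1},{"x": 0,"y": 0,"z": -95,"rx": 0,"ry": 0,"rz": 0,"fingers": -1},{"x": 0,"y": 0,"z": -125,"rx": 0,"ry": 0,"rz": 0,"fingers": -1},{"x": 0,"y": 0,"z": -135,"rx": 0,"ry": 0,"rz": 0,"fingers": -1},{"x": 0,"y": 0,"z": -135,"rx": 0,"ry": 0,"rz": 0,"fingers": -1}]'

```text
time_s: 18.92
tool_pos: [0.4525, -0.138, 0.2393]
tool_rot: [180.0, 0.0, 84.0]
force: [0.5, -0.4, 0.0]
grip_width: 0.0871
grasp_force: 0.0
```

```bash
python3 d.py .587,-.1445,.15 .587,-.1445,.05
```

```text
18.93 [ 0.45246334 -0.13800732  0.23933081] [1.79989719e+02 1.90059794e-02 8.39749834e+01] 0.08712478136139692
.587,-.1445,.15 [  7.7 134.5  89.4] [ 0.  0. -0.]
.587,-.1445,.05 [  7.7 134.4 189.4] [ 0.  0. -0.]
```

Emit:
drive_tool --moves '[{"x": 2,"y": 20,"z": 0,"rx": 0,"ry": 0,"rz": 0,"fingers": -1},{"x": 4,"y": 60,"z": 0,"rx": 0,"ry": 0,"rz": 0,"fingers": -1},{"x": 6,"y": 100,"z": 10,"rx": 0,"ry": 0,"rz": 0,"fingers": -1},{"x": 8,"y": 125,"z": 40,"rx": 0,"ry": 0,"rz": 0,"fingers": -1},{"x": 8,"y": 134,"z": 75,"rx": 0,"ry": 0,"rz": 0,"fingers": -1},{"x": 8,"y": 134,"z": 85,"rx": 0,"ry": 0,"rz": 0,"fingers": -1},{"x": 8,"y": 134,"z": 85,"rx": 0,"ry": 0,"rz": 0,"fingers": -1}]'

```text
time_s: 19.8
tool_pos: [0.5854, -0.1437, 0.1534]
tool_rot: [-179.8, -0.0, 84.0]
force: [-0.0, 0.6, 0.8]
grip_width: 0.0869
grasp_force: 0.0
```

```bash
python3 d.py .587,-.1445,.055; python3 -c "
from h import *
i=vision.read_camera('side')
a=i['image'][100:300,200:400];t=vision.read_camera('top');b=t['image'][120:320,200:400]
print('spice cap exp',proj(t,[.4525,-.1385,.123]))
cv2.imwrite('pics/b6.png',cv2.resize(np.hstack([a,b]),None,fx=2,fy=2,interpolation=2)[:,:,::-1])"
```

```text
19.8 [ 0.58543897 -0.14372361  0.15340888] [-1.79847482e+02 -3.15874319e-02  8.40007352e+01] 0.08687775327226914
.587,-.1445,.055 [-0.7  1.9 98.4] [-0.003 -0.001  0.   ]
spice cap exp (np.float64(310.3508158011018), np.float64(216.70811443822708))
```

View pics/b6.png

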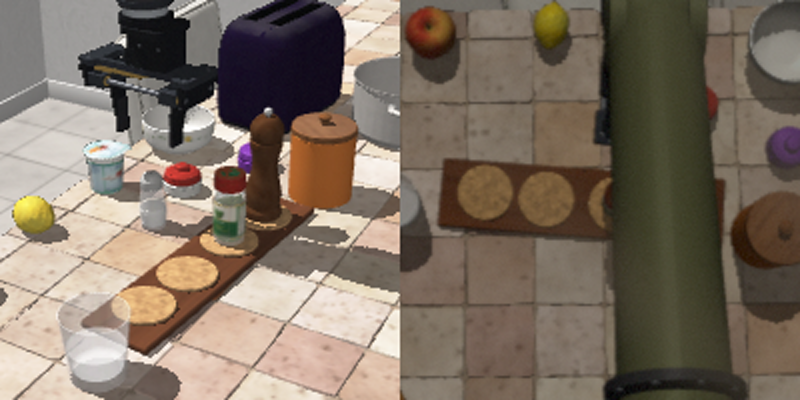

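The side view shows the spice jar at (229,205), upright in the middle of its coaster, with the mill behind it. The gripper is over the salt shaker at (151,200).

Emit:
drive_tool --force 12 --moves '[{"x": 0,"y": 2,"z": 20,"rx": 0,"ry": 0,"rz": 0,"fingers": -1},{"x": 0,"y": 2,"z": 45,"rx": 0,"ry": 0,"rz": 0,"fingers": -1},{"x": 0,"y": 2,"z": 72,"rx": 0,"ry": 0,"rz": 0,"fingers": -1},{"x": 0,"y": 2,"z": 90,"rx": 0,"ry": 0,"rz": 0,"fingers": -1},{"x": 0,"y": 2,"z": 98,"rx": 0,"ry": 0,"rz": 0,"fingers": -1},{"x": 0,"y": 2,"z": 98,"rx": 0,"ry": 0,"rz": 0,"fingers": -1},{"x": 0,"y": 2,"z": 98,"rx": 0,"ry": 0,"rz": 0,"fingers": -1},{"x": 0,"y": 2,"z": 98,"rx": 0,"ry": 0,"rz": 0,"fingers": 1},{"x": 0,"y": 2,"z": 98,"rx": 0,"ry": 0,"rz": 0,"fingers": 1},{"x": 0,"y": 2,"z": 98,"rx": 0,"ry": 0,"rz": 0,"fingers": 1},{"x": 0,"y": 2,"z": 98,"rx": 0,"ry": 0,"rz": 0,"fingers": 1},{"x": 0,"y": 2,"z": 98,"rx": 0,"ry": 0,"rz": 0,"fingers": 1},{"x": 0,"y": 2,"z": 98,"rx": 0,"ry": 0,"rz": 0,"fingers": 1},{"x": 0,"y": 2,"z": 98,"rx": 0,"ry": 0,"rz": 0,"fingers": 1}]'

```text
time_s: 21.65
tool_pos: [0.5883, -0.1442, 0.0565]
tool_rot: [-180.0, 0.0, 84.0]
force: [-2.5, -0.5, 2.0]
grip_width: 0.037
grasp_force: 11.1
```

```bash
python3 d.py .4615,-.033,.2
```

```text
21.65 [ 0.58831206 -0.14417704  0.05652764] [-1.79969129e+02  5.99494030e-03  8.39842121e+01] 0.03702135511566252
.4615,-.033,.2 [  97.3 -137.8 -143.4] [-0.001  0.    -0.   ]
```

A width of 37 mm means the pads are on the tapered shoulder. I'll reopen, go lower and grip again.

Emit:
drive_tool --force 12 --moves '[{"x": 0,"y": 0,"z": 0,"rx": 0,"ry": 0,"rz": 0,"fingers": -1},{"x": 0,"y": 0,"z": 0,"rx": 0,"ry": 0,"rz": 0,"fingers": -1},{"x": 0,"y": 0,"z": 0,"rx": 0,"ry": 0,"rz": 0,"fingers": -1},{"x": 0,"y": 0,"z": 0,"rx": 0,"ry": 0,"rz": 0,"fingers": -1},{"x": 0,"y": 0,"z": 8,"rx": 0,"ry": 0,"rz": 0,"fingers": -1},{"x": 0,"y": 0,"z": 15,"rx": 0,"ry": 0,"rz": 0,"fingers": -1},{"x": 0,"y": 0,"z": 15,"rx": 0,"ry": 0,"rz": 0,"fingers": -1},{"x": 0,"y": 0,"z": 15,"rx": 0,"ry": 0,"rz": 0,"fingers": 1},{"x": 0,"y": 0,"z": 15,"rx": 0,"ry": 0,"rz": 0,"fingers": 1},{"x": 0,"y": 0,"z": 15,"rx": 0,"ry": 0,"rz": 0,"fingers": 1},{"x": 0,"y": 0,"z": 15,"rx": 0,"ry": 0,"rz": 0,"fingers": 1},{"x": 0,"y": 0,"z": 15,"rx": 0,"ry": 0,"rz": 0,"fingers": 1},{"x": 0,"y": 0,"z": 15,"rx": 0,"ry": 0,"rz": 0,"fingers": 1},{"x": 0,"y": 0,"z": 15,"rx": 0,"ry": 0,"rz": 0,"fingers": 1}]'

```text
time_s: 23.4
tool_pos: [0.5883, -0.1443, 0.0415]
tool_rot: [-180.0, 0.0, 84.0]
force: [-1.6, -0.5, 0.2]
grip_width: 0.0401
grasp_force: 12.0
```

```bash
python3 d.py .4615,-.033,.2
```

```text
23.4 [ 0.5882874  -0.14426756  0.04147225] [-1.79968256e+02  1.13464378e-02  8.39830982e+01] 0.040052531409873464
.4615,-.033,.2 [  97.3 -137.8 -158.5] [-0.001  0.    -0.   ]
```

Emit:
drive_tool --moves '[{"x": 0,"y": 0,"z": -10,"rx": 0,"ry": 0,"rz": 0,"fingers": 1},{"x": 0,"y": 0,"z": -30,"rx": 0,"ry": 0,"rz": 0,"fingers": 1},{"x": 0,"y": 0,"z": -60,"rx": 0,"ry": 0,"rz": 0,"fingers": 1},{"x": 0,"y": 0,"z": -95,"rx": 0,"ry": 0,"rz": 0,"fingers": 1},{"x": 0,"y": 0,"z": -130,"rx": 0,"ry": 0,"rz": 0,"fingers": 1},{"x": 7,"y": -8,"z": -150,"rx": 0,"ry": 0,"rz": 0,"fingers": 1},{"x": 20,"y": -26,"z": -158,"rx": 0,"ry": 0,"rz": 0,"fingers": 1},{"x": 40,"y": -55,"z": -158,"rx": 0,"ry": 0,"rz": 0,"fingers": 1},{"x": 60,"y": -85,"z": -158,"rx": 0,"ry": 0,"rz": 0,"fingers": 1},{"x": 80,"y": -114,"z": -158,"rx": 0,"ry": 0,"rz": 0,"fingers": 1},{"x": 92,"y": -131,"z": -158,"rx": 0,"ry": 0,"rz": 0,"fingers": 1},{"x": 97,"y": -138,"z": -158,"rx": 0,"ry": 0,"rz": 0,"fingers": 1},{"x": 97,"y": -138,"z": -158,"rx": 0,"ry": 0,"rz": 0,"fingers": 1},{"x": 97,"y": -138,"z": -158,"rx": 0,"ry": 0,"rz": 0,"fingers": 1}]'

```text
time_s: 25.15
tool_pos: [0.462, -0.0339, 0.1996]
tool_rot: [180.0, -0.0, 83.9]
force: [-0.2, -0.1, -1.4]
grip_width: 0.04
grasp_force: 11.8
```

```bash
python3 d.py .4615,-.033,.059; python3 -c "
from h import *
i=vision.read_camera('side');p=sensors.get_obs()['tool_pos'];print('base exp in pic',(np.array(proj(i,p-[0,0,.0415]))-[200,60])*2.8)
a=i['image'][60:260,200:400]
cv2.imwrite('pics/b7.png',cv2.resize(a,None,fx=2.8,fy=2.8,interpolation=2)[:,:,::-1])"
```

```text
25.15 [ 0.46197286 -0.03386324  0.19963439] [ 1.79972736e+02 -7.59373501e-03  8.39451733e+01] 0.03995778891147172
.4615,-.033,.059 [  0.8  -0.6 140.6] [ 0.    -0.    -0.001]
base exp in pic [261.09044502 359.41859376]
```

View pics/b7.png

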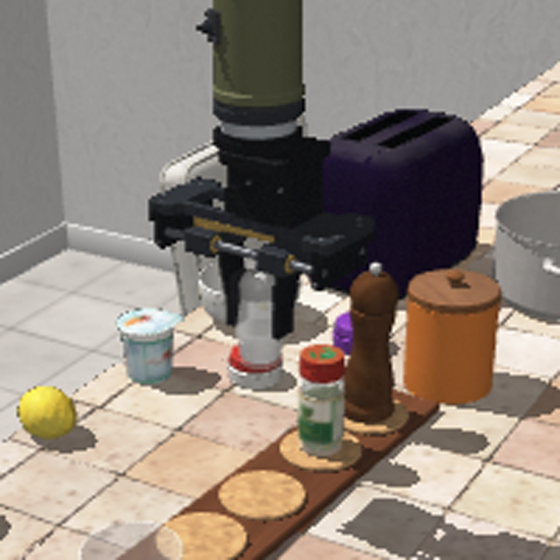

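The salt shaker is held upright, with its base near (261,360) as predicted. I'll lower it onto the second coaster.

Emit:
drive_tool --moves '[{"x": 1,"y": 0,"z": 15,"rx": 0,"ry": 0,"rz": 0,"fingers": 1},{"x": 1,"y": 0,"z": 45,"rx": 0,"ry": 0,"rz": 0,"fingers": 1},{"x": 1,"y": 0,"z": 80,"rx": 0,"ry": 0,"rz": 0,"fingers": 1},{"x": 1,"y": 0,"z": 110,"rx": 0,"ry": 0,"rz": 0,"fingers": 1},{"x": 1,"y": 0,"z": 128,"rx": 0,"ry": 0,"rz": 0,"fingers": 1},{"x": 1,"y": 0,"z": 136,"rx": 0,"ry": 0,"rz": 0,"fingers": 1},{"x": 1,"y": 0,"z": 140,"rx": 0,"ry": 0,"rz": 0,"fingers": 1},{"x": 1,"y": 0,"z": 141,"rx": 0,"ry": 0,"rz": 0,"fingers": 1},{"x": 1,"y": 0,"z": 141,"rx": 0,"ry": 0,"rz": 0,"fingers": 1},{"x": 1,"y": 0,"z": 141,"rx": 0,"ry": 0,"rz": 0,"fingers": 1}]'

```text
time_s: 26.45
tool_pos: [0.462, -0.0325, 0.0591]
tool_rot: [179.9, 0.0, 84.0]
force: [-1.4, -0.0, -1.0]
grip_width: 0.0399
grasp_force: 11.8
```

Emit:
drive_tool --moves '[{"x": 0,"y": 0,"z": 1,"rx": 0,"ry": 0,"rz": 0,"fingers": 1},{"x": 0,"y": 0,"z": 1,"rx": 0,"ry": 0,"rz": 0,"fingers": -1},{"x": 0,"y": 0,"z": 1,"rx": 0,"ry": 0,"rz": 0,"fingers": -1},{"x": 0,"y": 0,"z": 1,"rx": 0,"ry": 0,"rz": 0,"fingers": -1},{"x": 0,"y": 0,"z": 1,"rx": 0,"ry": 0,"rz": 0,"fingers": -1},{"x": 0,"y": 0,"z": 1,"rx": 0,"ry": 0,"rz": 0,"fingers": -1},{"x": 0,"y": 0,"z": -20,"rx": 0,"ry": 0,"rz": 0,"fingers": -1},{"x": 0,"y": 0,"z": -60,"rx": 0,"ry": 0,"rz": 0,"fingers": -1},{"x": 0,"y": 0,"z": -110,"rx": 0,"ry": 0,"rz": 0,"fingers": -1},{"x": 0,"y": 0,"z": -160,"rx": 0,"ry": 0,"rz": 0,"fingers": -1},{"x": 0,"y": 0,"z": -190,"rx": 0,"ry": 0,"rz": 0,"fingers": -1},{"x": 0,"y": 0,"z": -200,"rx": 0,"ry": 0,"rz": 0,"fingers": -1},{"x": 0,"y": 0,"z": -200,"rx": 0,"ry": 0,"rz": 0,"fingers": -1}]'

```text
time_s: 28.08
tool_pos: [0.4615, -0.0323, 0.2581]
tool_rot: [-180.0, 0.0, 84.0]
force: [-0.4, 0.3, 0.2]
grip_width: 0.0868
grasp_force: 0.0
```

```bash
python3 d.py .6,-.2635,.26 .6,-.2635,.1; python3 -c "
from h import *
t=vision.read_camera('top');[print(*b) for b in blobs(t['image'],(12,150,60),(30,255,255),(290,140,420,235))]
for h in (.025,.035,.045): print(onz(t,348.6,170.9,h))"
```

```text
28.07 [ 0.46150395 -0.03233493  0.25812771] [-1.79992386e+02  1.25718461e-02  8.39821345e+01] 0.08683634457972149
.6,-.2635,.26 [-215.4  162.    -1.8] [-0.  0. -0.]
.6,-.2635,.1 [-215.3  162.   158.2] [-0.  0. -0.]
236 340 163 18 17 [348.5 171.1]
97 302 210 16 16 [309.3 217.5]
19 320 210 6 8 [322.3 213.6]
55 353 219 8 16 [357.3 227.2]
[ 0.6052176  -0.26438511  0.025     ]
[ 0.60268023 -0.26269195  0.035     ]
[ 0.60014287 -0.26099878  0.045     ]
```

Emit:
drive_tool --moves '[{"x": -15,"y": 11,"z": 0,"rx": 0,"ry": 0,"rz": 0,"fingers": -1},{"x": -45,"y": 34,"z": 0,"rx": 0,"ry": 0,"rz": 0,"fingers": -1},{"x": -80,"y": 61,"z": 0,"rx": 0,"ry": 0,"rz": 0,"fingers": -1},{"x": -115,"y": 88,"z": 0,"rx": 0,"ry": 0,"rz": 0,"fingers": -1},{"x": -150,"y": 114,"z": 0,"rx": 0,"ry": 0,"rz": 0,"fingers": -1},{"x": -185,"y": 141,"z": 10,"rx": 0,"ry": 0,"rz": 0,"fingers": -1},{"x": -207,"y": 158,"z": 35,"rx": 0,"ry": 0,"rz": 0,"fingers": -1},{"x": -215,"y": 164,"z": 75,"rx": 0,"ry": 0,"rz": 0,"fingers": -1},{"x": -215,"y": 164,"z": 115,"rx": 0,"ry": 0,"rz": 0,"fingers": -1},{"x": -215,"y": 164,"z": 150,"rx": 0,"ry": 0,"rz": 0,"fingers": -1},{"x": -215,"y": 164,"z": 160,"rx": 0,"ry": 0,"rz": 0,"fingers": -1},{"x": -215,"y": 164,"z": 160,"rx": 0,"ry": 0,"rz": 0,"fingers": -1}]'

```text
time_s: 29.62
tool_pos: [0.6018, -0.2637, 0.0974]
tool_rot: [-179.9, -0.0, 84.0]
force: [-0.0, -0.7, 1.0]
grip_width: 0.087
grasp_force: 0.0
```

```bash
python3 d.py .602,-.263,.018; python3 -c "
from h import *
i=vision.read_camera('side');p=sensors.get_obs()['tool_pos'];print('timer exp in pic',(np.array(proj(i,[.602,-.263,.04]))-[200,60])*2.8)
a=i['image'][60:260,200:400]
cv2.imwrite('pics/b8.png',cv2.resize(a,None,fx=2.8,fy=2.8,interpolation=2)[:,:,::-1])"
```

```text
29.62 [ 0.60176043 -0.26370106  0.09742073] [-1.79903827e+02 -4.34897674e-02  8.39604952e+01] 0.08700816057048517
.602,-.263,.018 [ 0.7  0.3 79.4] [-0.002 -0.001 -0.001]
timer exp in pic [254.8832845 345.4047237]
```

View pics/b8.png

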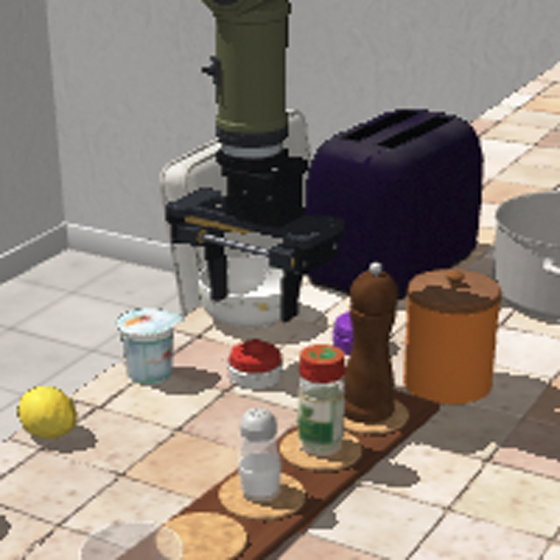

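The salt shaker (260,470) stands on its coaster beside the jar and mill. The timer (255,362) is under the gripper. I'll descend and grip it.

Emit:
drive_tool --force 12 --moves '[{"x": 1,"y": 0,"z": 15,"rx": 0,"ry": 0,"rz": 0,"fingers": -1},{"x": 1,"y": 0,"z": 35,"rx": 0,"ry": 0,"rz": 0,"fingers": -1},{"x": 1,"y": 0,"z": 55,"rx": 0,"ry": 0,"rz": 0,"fingers": -1},{"x": 1,"y": 0,"z": 70,"rx": 0,"ry": 0,"rz": 0,"fingers": -1},{"x": 1,"y": 0,"z": 78,"rx": 0,"ry": 0,"rz": 0,"fingers": -1},{"x": 1,"y": 0,"z": 80,"rx": 0,"ry": 0,"rz": 0,"fingers": -1},{"x": 1,"y": 0,"z": 80,"rx": 0,"ry": 0,"rz": 0,"fingers": -1},{"x": 1,"y": 0,"z": 80,"rx": 0,"ry": 0,"rz": 0,"fingers": 1},{"x": 1,"y": 0,"z": 80,"rx": 0,"ry": 0,"rz": 0,"fingers": 1},{"x": 1,"y": 0,"z": 80,"rx": 0,"ry": 0,"rz": 0,"fingers": 1},{"x": 1,"y": 0,"z": 80,"rx": 0,"ry": 0,"rz": 0,"fingers": 1},{"x": 1,"y": 0,"z": 80,"rx": 0,"ry": 0,"rz": 0,"fingers": 1},{"x": 1,"y": 0,"z": 80,"rx": 0,"ry": 0,"rz": 0,"fingers": 1}]'

```text
time_s: 31.3
tool_pos: [0.6024, -0.2624, 0.0188]
tool_rot: [180.0, 0.0, 84.0]
force: [-0.6, 0.7, 3.0]
grip_width: 0.0627
grasp_force: 12.0
```

```bash
python3 d.py .4725,.0595,.26
```

```text
31.3 [ 0.60236161 -0.26239395  0.01878565] [1.79987563e+02 1.38383577e-02 8.39835734e+01] 0.06268562350610994
.4725,.0595,.26 [ 306.5 -162.8 -241.3] [ 0.  0. -0.]
```

Emit:
drive_tool --moves '[{"x": 0,"y": 0,"z": -10,"rx": 0,"ry": 0,"rz": 0,"fingers": 1},{"x": 0,"y": 0,"z": -40,"rx": 0,"ry": 0,"rz": 0,"fingers": 1},{"x": 0,"y": 0,"z": -80,"rx": 0,"ry": 0,"rz": 0,"fingers": 1},{"x": 0,"y": 0,"z": -125,"rx": 0,"ry": 0,"rz": 0,"fingers": 1},{"x": 0,"y": 0,"z": -170,"rx": 0,"ry": 0,"rz": 0,"fingers": 1},{"x": 5,"y": -3,"z": -210,"rx": 0,"ry": 0,"rz": 0,"fingers": 1},{"x": 22,"y": -12,"z": -232,"rx": 0,"ry": 0,"rz": 0,"fingers": 1},{"x": 52,"y": -28,"z": -240,"rx": 0,"ry": 0,"rz": 0,"fingers": 1},{"x": 88,"y": -47,"z": -240,"rx": 0,"ry": 0,"rz": 0,"fingers": 1},{"x": 124,"y": -66,"z": -240,"rx": 0,"ry": 0,"rz": 0,"fingers": 1},{"x": 160,"y": -85,"z": -240,"rx": 0,"ry": 0,"rz": 0,"fingers": 1},{"x": 196,"y": -104,"z": -240,"rx": 0,"ry": 0,"rz": 0,"fingers": 1},{"x": 232,"y": -123,"z": -240,"rx": 0,"ry": 0,"rz": 0,"fingers": 1},{"x": 266,"y": -141,"z": -240,"rx": 0,"ry": 0,"rz": 0,"fingers": 1},{"x": 291,"y": -155,"z": -240,"rx": 0,"ry": 0,"rz": 0,"fingers": 1},{"x": 303,"y": -161,"z": -240,"rx": 0,"ry": 0,"rz": 0,"fingers": 1},{"x": 306,"y": -163,"z": -240,"rx": 0,"ry": 0,"rz": 0,"fingers": 1},{"x": 306,"y": -163,"z": -240,"rx": 0,"ry": 0,"rz": 0,"fingers": 1},{"x": 306,"y": -163,"z": -240,"rx": 0,"ry": 0,"rz": 0,"fingers": 1}]'

```text
time_s: 33.67
tool_pos: [0.4726, 0.0578, 0.2584]
tool_rot: [-180.0, -0.0, 83.9]
force: [0.2, 0.1, -1.7]
grip_width: 0.0626
grasp_force: 12.0
```

```bash
python3 d.py .4725,.0595,.0365
```

```text
33.67 [0.47256676 0.05784072 0.25836416] [-1.79980784e+02 -1.41341859e-02  8.38703542e+01] 0.06264845964055199
.4725,.0595,.0365 [ 1.600e+00 -2.000e-01  2.219e+02] [-0.    -0.    -0.002]
```

Emit:
drive_tool --moves '[{"x": 1.5,"y": 0,"z": 20,"rx": 0,"ry": 0,"rz": 0,"fingers": 1},{"x": 1.5,"y": 0,"z": 55,"rx": 0,"ry": 0,"rz": 0,"fingers": 1},{"x": 1.5,"y": 0,"z": 95,"rx": 0,"ry": 0,"rz": 0,"fingers": 1},{"x": 1.5,"y": 0,"z": 135,"rx": 0,"ry": 0,"rz": 0,"fingers": 1},{"x": 1.5,"y": 0,"z": 170,"rx": 0,"ry": 0,"rz": 0,"fingers": 1},{"x": 1.5,"y": 0,"z": 198,"rx": 0,"ry": 0,"rz": 0,"fingers": 1},{"x": 1.5,"y": 0,"z": 213,"rx": 0,"ry": 0,"rz": 0,"fingers": 1},{"x": 1.5,"y": 0,"z": 219,"rx": 0,"ry": 0,"rz": 0,"fingers": 1},{"x": 1.5,"y": 0,"z": 222,"rx": 0,"ry": 0,"rz": 0,"fingers": 1},{"x": 1.5,"y": 0,"z": 222,"rx": 0,"ry": 0,"rz": 0,"fingers": 1},{"x": 1.5,"y": 0,"z": 222,"rx": 0,"ry": 0,"rz": 0,"fingers": 1}]'

```text
time_s: 35.05
tool_pos: [0.473, 0.0606, 0.0372]
tool_rot: [179.9, 0.0, 84.0]
force: [-0.2, 0.3, -1.1]
grip_width: 0.0623
grasp_force: 12.0
```

Emit:
drive_tool --moves '[{"x": 0,"y": 0,"z": 1,"rx": 0,"ry": 0,"rz": 0,"fingers": 1},{"x": 0,"y": 0,"z": 1,"rx": 0,"ry": 0,"rz": 0,"fingers": -1},{"x": 0,"y": 0,"z": 1,"rx": 0,"ry": 0,"rz": 0,"fingers": -1},{"x": 0,"y": 0,"z": 1,"rx": 0,"ry": 0,"rz": 0,"fingers": -1},{"x": 0,"y": 0,"z": 1,"rx": 0,"ry": 0,"rz": 0,"fingers": -1},{"x": 0,"y": 0,"z": 1,"rx": 0,"ry": 0,"rz": 0,"fingers": -1},{"x": 0,"y": 0,"z": -15,"rx": 0,"ry": 0,"rz": 0,"fingers": -1},{"x": 0,"y": 0,"z": -50,"rx": 0,"ry": 0,"rz": 0,"fingers": -1},{"x": 0,"y": 0,"z": -95,"rx": 0,"ry": 0,"rz": 0,"fingers": -1},{"x": 0,"y": 0,"z": -145,"rx": 0,"ry": 0,"rz": 0,"fingers": -1},{"x": 0,"y": 0,"z": -195,"rx": 0,"ry": 0,"rz": 0,"fingers": -1},{"x": 15,"y": 0,"z": -230,"rx": 0,"ry": 0,"rz": 0,"fingers": -1},{"x": 50,"y": 10,"z": -240,"rx": 0,"ry": 0,"rz": 0,"fingers": -1},{"x": 95,"y": 20,"z": -240,"rx": 0,"ry": 0,"rz": 0,"fingers": -1},{"x": 140,"y": 30,"z": -240,"rx": 0,"ry": 0,"rz": 0,"fingers": -1},{"x": 185,"y": 40,"z": -240,"rx": 0,"ry": 0,"rz": 0,"fingers": -1},{"x": 225,"y": 50,"z": -240,"rx": 0,"ry": 0,"rz": 0,"fingers": -1},{"x": 250,"y": 55,"z": -240,"rx": 0,"ry": 0,"rz": 0,"fingers": -1},{"x": 250,"y": 55,"z": -240,"rx": 0,"ry": 0,"rz": 0,"fingers": -1}]'

```text
time_s: 37.42
tool_pos: [0.5523, 0.3059, 0.2772]
tool_rot: [-179.9, -0.1, 84.2]
force: [-0.0, -0.4, 0.3]
grip_width: 0.0871
grasp_force: 0.0
```

```bash
python3 -c "
from h import *
t=vision.read_camera('top');a=t['image'][170:270,180:420]
z=lambda P:((np.array(proj(t,P))-[180,170]+.5)*3.3-.5).round(0)
print('exp mill nut',z([.4415,-.2295,.186]),'spice',z([.4525,-.1385,.123]),'salt',z([.4615,-.033,.105]),'timer',z([.4725,.0595,.052]),sensors.get_obs()['tool_pos'])
cv2.imwrite('pics/f.png',cv2.resize(a,None,fx=3.3,fy=3.3,interpolation=2)[:,:,::-1])"
```

```text
exp mill nut [554. 157.] spice [431. 155.] salt [305. 149.] timer [202. 146.] [0.55269618 0.30413277 0.2771555 ]
```

View pics/f.png

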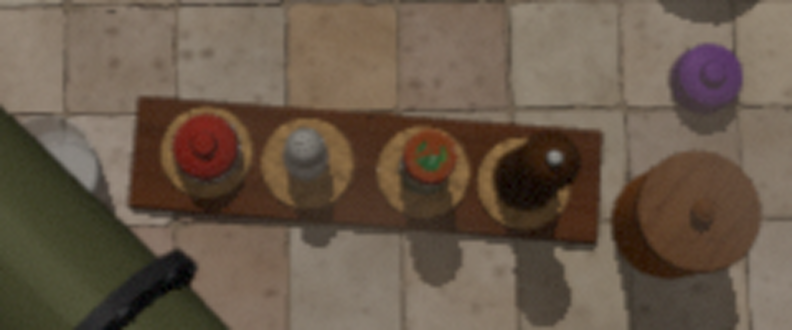

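All four match the predicted pixels within 3 zoomed px (under 3 mm): nut (555,157), spice cap (430,155), salt top (306,147), timer knob (205,147). The canister is undisturbed. I'll hand the job in.

```bash
python3 -c "
from cell import workorder
print(workorder.sign_off())"
```

```text
the job is handed in; nothing more can be done
None
```

I handed the job in after about 37 s of the allowed 99 s. From the canister to the glass, the pepper mill, spice jar, salt shaker and timer stand upright on their own coasters, each within about 3 mm of centre in the last top view. The sign-off returned no verdict.

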